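# Lay a receipt book square in the stamping corner

### The arm

A 6-joint arm with a two-finger parallel gripper is mounted at the origin on the work surface. World frame = base frame: x ahead of the robot, y to its left, z up, the work surface at z = 0. Lengths are in m, angles in rad, forces in N, time in s.
With the tool pointing down it reaches from about 0.375 to 0.9 m from the base axis. Payload 3.1 kg.
Tool frame: the origin (TCP) lies midway between the tips of the shut fingers; the grasp point (between the pads) lies 19 mm behind it (manip.grasp_offset is the distance from the TCP to the grasp point, in m); z points along the fingers, y is the line along which they close (so a half turn about z gives the same grasp; the last joint's range is limited). The gripper opens to 85 mm and grips with 20 to 120 N. Pads are 22 mm wide; open, the fingers measure 114 mm over their backs; the gripper's body (76 mm by 85 mm) begins 54 mm behind the grasp point. The pads swing forward as they close: fully open they stand 13 mm farther back than shut.
Start: joints at [-1.518, 0.527, 1.433, -0, 1.181, -0.178], TCP at [0.144, -0.608, 0.231] pointing down, gripper open.
Joint ranges: [-3.08, 3.08], [-0.75, 2.2], [0.22, 2.44], [-1.43, 4.57], [0, 2.65], [-2.85, 2.85]. Speed limits (rad/s): [2.79, 2.79, 3.14, 3.14, 3.14, 3.14].

### API

Orientations are given as a unit quaternion [x, y, z, w].
In Python, from station import sensors, cams, order, manip gives the robot as it stands.
- The arm moves only by the tool move_arm, never from a script. Its argument "targets" is a list of rows, each an object of numbers: "dx", "dy", "dz": the shift along the world's x, y, z normalised to -1 to 1, where 1 is 25 mm; "rx", "ry", "rz": the turn, a rotation vector about the world's x, y, z normalised to -1 to 1, where 1 is 30 degrees. A call has exactly 10 rows; each row shifts and turns the commanded pose from where the row before left it; what a row does not reach is not made up. A row lasts 1/8 s, in which the tool goes at most 62.5 mm and 10.7 degrees, less where a joint would pass 70% of its speed; a pose out of reach is approached as far as the arm can. A call with a number of a shift or a turn outside -1 to 1 is refused whole. A call with a gripper value outside its range is refused whole. "claw" is the opening in per cent of the stroke, from 0 (shut) to 100 (fully open), set as the call begins (left out, the last holds). The fingers move at their own pace and stop on an object; "newtons" is the grip in N (left out, the last holds). Time passes only in rows, so rows that do not move let the fingers close, or fill a call up. It gives the time, the measured TCP pose, the force, the opening and the grip force at its end, in the units of the state.
- sensors.sense(): the state, without advancing time (a new reading comes with each control period).
- cams.snapshot(name): name is "scene" or "top"; returns the picture (400x640x3 uint8, red, green, blue); there is no depth.
- cams.camera_model(name): a dict with "fx", "fy", "cx", "cy" (pixels), "extrinsics" (4x4, takes a point from world to camera coordinates). Camera axes: x right, y down, z forward; pixel columns grow to the right and rows downward; lengths in m; the calibration is good to about 2 mm. A picture is of the moment at which its call begins. camera_model takes no time and is no camera call.
- order.sign_off(): hands the job in; it is judged then, once.
The state is a dict: "t": time; "q": joint angles; "qd": joint speeds; "tau": joint torques, N m; "tcp_pos": TCP position; "tool_rot": TCP orientation; "force": force on the tool from outside, world axes, zero at the start; "ft_torque": the same for the moment, N m; "finger_gap": opening from 0.0 (shut) to 1.0 (fully open); "gripper_force": force on a finger pad.
Only numpy, scipy, OpenCV 4.12 (cv2) and the standard library are available. Lean on these libraries where they do the work, as an engineer would, in place of code of your own. Each camera call takes 0.05 s, during which the arm holds its last target. There are 200 camera calls.

### The job

Take the red receipt book out of the rack, lay it down flat with its paper label upwards and let go of it. Then push it fully home on the stamping board, its long side flush along the aluminium fence and one end flush against the blue side stop, so that its name can be stamped straight. Press gently all the while: the stop is only clamped and must not be shifted. Leave the other two books and the things on the counter where they are.

Things in the scene. Friction and masses are not known exactly. Their poses are not given: they have to be found in the camera images.
- rack: Fixed grey book rack, 215 (x) x 170 (y) mm, base plate 10 mm thick; origin at the centre of its underside on the counter, z up. Three slots along its y axis, centred at x = -70, 0 and +70 mm, each 25 mm wide between two rails 130 mm long and 4 mm thick whose tops are 32 mm above the counter. One book stands in each slot.
- red_book: The loose red receipt book, a rigid block 22 (x, thickness) x 150 (y, length) x 64 mm (z, from fore edge to spine), about 0.2 kg. At the start it stands in a slot on its fore edge, spine up, its axes those of the rack; origin at the centre of the edge it stands on. Its +x face carries a white paper label 80 x 34 mm, so its x axis points up when it lies flat with the label upwards.
- red_book_mid (a point): Centre of the red book's block, 32 mm from its body's origin along its z axis; axes those of the red book.
- blue_book: Loose blue receipt book, same size and axes as the red one, standing in another slot; to be left alone.
- green_book: Loose green receipt book, same size and axes as the red one, standing in another slot; to be left alone.
- board: Fixed plywood stamping board with a green mat, 220 (x) x 300 (y) mm, its top 18 mm above the counter; origin at the centre of its underside, z up, +x towards its fence.
- fence: The straight bare aluminium fence, fixed to the board along its +x edge: 290 mm long in y, 12 mm thick in x, 15 mm high, its top 33 mm above the counter. Origin on the deck, at the middle of the foot of its inner face (the face that looks to the board's -x, at x = +85 mm on the board); axes those of the board.
- stop_face (a point): Middle of the working face of the blue side stop, the face that looks to the board's +y, 26 mm above the counter; axes those of the board. The stop is a block 64 mm long in x (from 14 to 78 mm along the board's x), 14 mm thick in y, its top 34 mm above the counter, with a black clamp knob behind the face. It is set anywhere from y = -105 to -70 mm on the board, at right angles to the fence, and slips along y if pushed with more than about 35 N.
- pen_cup: Loose white cup full of pens, 84 mm across, about 140 mm tall with the pens; origin at the centre of its underside. Leave alone.
- tape_dispenser: Loose black tape dispenser with a yellow roll, 60 x 140 x 77 mm; origin at the centre of its underside. Leave alone.
- stapler: Loose red and black stapler, 36 x 130 x 48 mm; origin at the centre of its underside. Leave alone.
- calculator: Loose grey desk calculator lying flat, 150 x 100 x 18 mm; origin at the centre of its underside. Leave alone.
- glue: Loose white glue bottle with an orange cap, 44 mm across, 110 mm tall; origin at the centre of its underside. Leave alone.
Things that resemble listed ones, but are neither listed nor needed, are in the scene too. What is meant by the red_book is not orange, and is the larger of those in its own colour.

How it is judged:
On the way, in this order (a step that is already met when the one before it is completed fails the run):
1. the red book is lifted clear of the rack (height (world z) of red_book above 0.045 m), for 0.1 s.
2. the red book lies flat, label upwards, and has been let go (angle between red_book's own x axis and vertical below 0.1 rad and height (world z) of red_book_mid below 0.036 m and contact force between the fingers and red_book below 0.2 N and linear speed of red_book below 0.02 m/s), for 0.15 s.
3. the red book is home in the corner of fence and stop (x of red_book_mid in the frame of fence above -0.034 m and y of red_book_mid in the frame of stop_face below 0.077 m and angle between the y axis of red_book and the y axis of board, either way round below 0.02 rad), for 0.1 s.
At the end, for the whole second after the job is handed in: The red book lies flat on the stamping board, label upwards, at rest and released, its long side within 2 mm of the fence, its end within 2 mm of the side stop and square to within 0.02 rad; the side stop is within 2 mm of where it was set (all of step 3 and x of red_book_mid in the frame of fence below -0.03 m and y of red_book_mid in the frame of stop_face above 0.073 m and angle between red_book's own x axis and vertical below 0.03 rad and height (world z) of red_book_mid below 0.032 m and distance of stop_face from where it was at the start of the episode below 0.002 m and linear speed of red_book below 0.01 m/s); the robot touches nothing.
It fails at once if the side stop is shifted by more than 2 mm (distance of stop_face from where it was at the start of the episode above 0.002 m).
It fails at once if the book is rammed into the fence with more than 45 N (contact force between red_book and fence above 45 N).
It fails at once if another book or a thing on the counter is moved by more than 25 mm (distance of any of blue_book, green_book, pen_cup, tape_dispenser, stapler, calculator, glue from where it was at the start of the episode above 0.025 m).
It fails at once if another book is tipped (angle between any of blue_book, green_book's own z axis and vertical above 0.35 rad).
It also fails if it takes over 70 s, if anything falls off the work surface, if the arm or the gripper's body presses on something with over 40 N, if the wrist force passes 120 N, or if a joint passes its speed limit or range.

## Working session

There is one attempt and no reset: what is moved stays moved. The work goes in short steps, Python scripts to look and compute and a tool call to move; the robot and the scene stay as the last step left them, time stands still between calls to the robot, and variables do not carry over. Pictures are saved under pics/ and viewed, at most 10 in all, crops included, and the job is handed in when it is done.

Besides the shell and the picture viewer there is one more tool, called after "Emit:" as name(argument=value, ...), one argument or row to a line, values as JSON. move_arm: Moves the arm, as the interface text tells. Scaled input: -1 to 1 covers 25 mm each way for a shift and 30 degrees each way for a turn. Its arguments: {"type":"object","properties":{"targets":{"type":"array"},"claw":{"type":"number"},"newtons":{"type":"number"}},"required":["targets"]}

```bash
ls; mkdir -p pics; python3 - <<'E'
from station import sensors,cams,manip
import cv2,json
for n in("scene","top"):
    cv2.imwrite(f"pics/{n}0.png",cams.snapshot(n)[:,:,::-1])
    m=cams.camera_model(n);print(n,m)
print(sensors.sense(),manip.grasp_offset)
E
```

```text
pics
scene {'fx': 463.4572062708822, 'fy': 463.4572062708822, 'cx': 320.89989070733395, 'cy': 202.738615094446, 'extrinsics': array([[ 0.23553729,  0.97186206, -0.00251555, -0.13375524],
       [ 0.63666766, -0.15625527, -0.75514143, -0.33097973],
       [-0.73428637,  0.1762624 , -0.65555709,  1.88439322],
       [ 0.        ,  0.        ,  0.        ,  1.        ]])}
top {'fx': 475.2370527215543, 'fy': 475.2370527215543, 'cx': 321.88804942947326, 'cy': 199.49546400637945, 'extrinsics': array([[-0.01258694, -0.99991545, -0.00326657, -0.00722033],
       [-0.99177305,  0.0129005 , -0.12735693,  0.59955301],
       [ 0.1273883 ,  0.00163666, -0.99185157,  1.40049058],
       [ 0.        ,  0.        ,  0.        ,  1.        ]])}
{'t': 0.1, 'q': array([-1.51753126e+00,  5.28399790e-01,  1.43380331e+00,  4.07117524e-05,
        1.18139544e+00, -1.78488352e-01]), 'qd': array([-1.44689561e-04, -1.29029613e-03, -2.57283281e-03, -4.52732387e-05,
        3.21605207e-03,  6.76757718e-04]), 'tau': array([-2.95286918e-04, -4.43304527e+01, -1.78586054e+01, -2.53204880e-04,
        3.84891275e-03,  9.28818110e-06]), 'tcp_pos': array([ 0.14356407, -0.60761377,  0.23040587]), 'tool_rot': array([ 9.93294199e-01,  1.15609811e-01,  8.15420603e-05, -9.99797548e-04]), 'force': array([ 0.77589174,  0.25628126, -0.21198422]), 'ft_torque': array([ 0.07753887, -0.00915487,  0.01011117]), 'gripper_force': 0.0, 'finger_gap': 1.0001043059307957} 0.0187
```

View pics/top0.png

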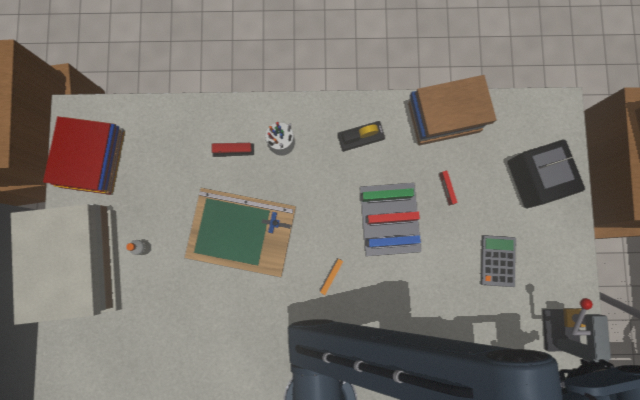

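View pics/scene0.png

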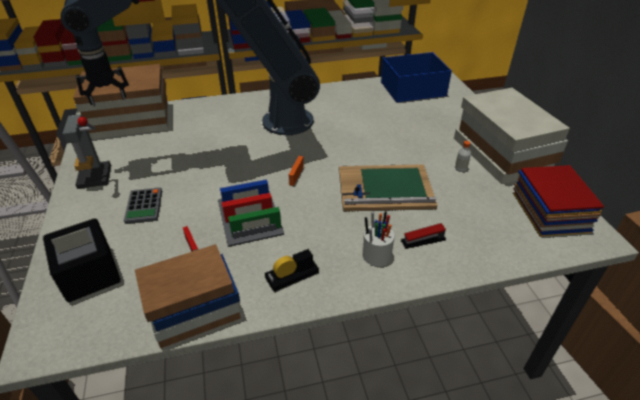

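The top view shows the rack at (390,218) with green, red and blue books, and the board at (240,232) with its fence on the upper side and the stop at (273,223).

Things that could be taken for the red book:
- Red book in the rack: top (394,217), scene (247,207).
- Small red bar: top (449,187).
- Red and black stapler: top (232,149).
- Orange bar: top (332,276).
- Red volume on the stack: top (82,150).

By the description it is the one in the rack's middle slot. I'll check that in one crop and measure.

```bash
cat > h.py <<'E'
from station import sensors,cams,manip,order
import numpy as np,cv2
M={n:cams.camera_model(n) for n in("scene","top")}
def ray(n,uv,z):
    m=M[n];E=m["extrinsics"];R,t=E[:3,:3],E[:3,3];o=-R.T@t
    d=R.T@np.array([(uv[0]-m["cx"])/m["fx"],(uv[1]-m["cy"])/m["fy"],1.])
    return o+d*(z-o[2])/d[2]
def proj(n,p):
    m=M[n];c=m["extrinsics"][:3,:3]@p+m["extrinsics"][:3,3]
    return np.array([m["fx"]*c[0]/c[2]+m["cx"],m["fy"]*c[1]/c[2]+m["cy"]])
def mask(im,name,box):
    h=cv2.cvtColor(im,cv2.COLOR_RGB2HSV);H,S,V=[h[...,i].astype(int) for i in range(3)]
    k={"red":((H<6)|(H>172))&(S>140)&(V>70),"blue":(H>100)&(H<130)&(S>110)&(V>40),"green":(H>55)&(H<95)&(S>100)&(V>30)}[name]
    o=np.zeros(k.shape,np.uint8);a,b,c,d=box;o[b:d,a:c]=k[b:d,a:c]
    return o
def rects(n,im,name,box,z):
    cs=cv2.findContours(mask(im,name,box),cv2.RETR_EXTERNAL,cv2.CHAIN_APPROX_NONE)[0]
    c=max(cs,key=cv2.contourArea)
    P=np.array([ray(n,p[0],z)[:2] for p in c]).astype(np.float32)*1000
    return cv2.minAreaRect(P),cv2.contourArea(c)
E
python3 - <<'E'
from h import *
t=cams.snapshot("top");s=cams.snapshot("scene")
for c in("red","blue","green"): print(c,rects("top",t,c,(355,180,425,258),.074))
print("mat",rects("top",t,"green",(185,185,300,280),.018))
print("stop",rects("top",t,"blue",(255,200,300,245),.034))
print("smallred",rects("top",t,"red",(435,165,465,210),.02))
for uv in[(202,189),(295,207),(281,276),(186,258)]: print("board corner",ray("top",uv,.018))
a=cv2.resize(s[165:250,205:295],None,fx=6,fy=6,interpolation=cv2.INTER_CUBIC)[:510]
b=cv2.resize(t[180:285,180:300],(540,472),interpolation=cv2.INTER_CUBIC)
cv2.imwrite("pics/c1.png",cv2.resize(np.hstack([a[:472,:],b]),(800,347))[:,:,::-1])
E
```

```text
red (((540.6887817382812, -223.8223876953125), (21.4412841796875, 147.8297882080078), 3.6685709953308105), 312.5)
blue (((470.70172119140625, -223.96975708007812), (21.390880584716797, 147.908203125), 3.649920701980591), 318.5)
green (((609.8845825195312, -209.81695556640625), (20.799728393554688, 145.53822326660156), 3.692969799041748), 288.0)Traceback (most recent call last):
  File "<stdin>", line 4, in <module>
  File "h.py", line 18, in rects
    c=max(cs,key=cv2.contourArea)
ValueError: max() iterable argument is empty
```

```bash
sed -i 's/(H>55)&(H<95)&(S>100)&(V>30)/(H>50)\&(H<95)\&(S>70)\&(V>25)/' h.py
python3 - <<'E'
from h import *
t=cams.snapshot("top");s=cams.snapshot("scene")
def tr(*a):
    try: print(a[2:],rects(*a))
    except Exception as e: print(e)
h=cv2.cvtColor(t,cv2.COLOR_RGB2HSV);print(h[232,230],h[222,273],h[187,449])
tr("top",t,"green",(185,185,300,280),.018) if 0 else None
print("mat",rects("top",t,"green",(185,185,300,280),.018)) if h[232,230][1]>70 else 0
try: print("stop",rects("top",t,"blue",(255,200,300,245),.034))
except Exception as e: print(e)
for uv in[(202,189),(295,207),(281,276),(186,258)]: print("board corner",ray("top",uv,.018))
a=cv2.resize(s[165:250,205:295],(500,472),interpolation=cv2.INTER_CUBIC)
b=cv2.resize(t[180:285,180:300],(540,472),interpolation=cv2.INTER_CUBIC)
cv2.imwrite("pics/c1.png",cv2.resize(np.hstack([a,b]),(800,363))[:,:,::-1])
E
```

```text
[ 73  79 100] [120   8  66] [  1 170 174]
mat (((508.3304748535156, 261.08526611328125), (191.78121948242188, 163.97183227539062), 78.11244201660156), 3236.0)
stop (((533.37451171875, 136.0084686279297), (9.493012428283691, 56.72238540649414), 78.7472152709961), 25.5)
board corner [0.63943737 0.35419551 0.018     ]
board corner [0.57990489 0.06784037 0.018     ]
board corner [0.37152267 0.11109971 0.018     ]
board corner [0.42891268 0.39851326 0.018     ]
```

View pics/c1.png

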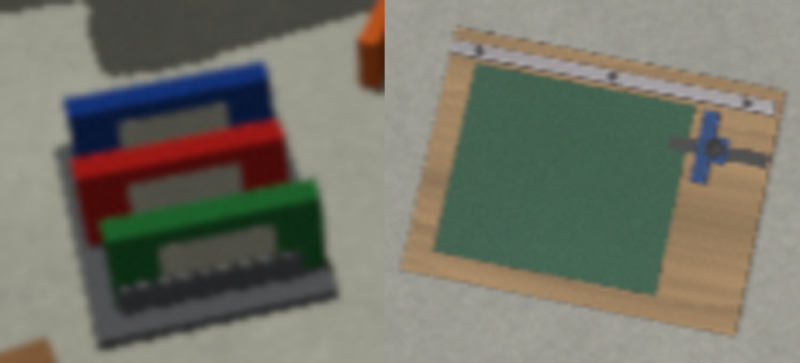

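The crop shows the red book in the middle slot with its white label facing world +x, and the orange bar at the upper right as a separate thing. On the board, the fence is on the far (+x) side and the blue stop is on the right with its knob.

The checks agree:
- The book measures 21.4 x 148 mm against 22 x 150 mm.
- The stop's centre is at board x ≈ 47 mm against 46 mm.
- The board yaw is about -11.8°.

Approaching above the red book now.

Emit:
move_arm(
  targets=[
    {"dx": 0.79,"dy": 0.77,"rz": 0.134},
    {"dx": 0.79,"dy": 0.77,"rz": 0.134},
    {"dx": 0.79,"dy": 0.77,"rz": 0.134},
    {"dx": 0.79,"dy": 0.77,"rz": 0.134},
    {"dx": 0.79,"dy": 0.77,"rz": 0.134},
    {"dx": 0.79,"dy": 0.77,"rz": 0.134},
    {"dx": 0.79,"dy": 0.77,"rz": 0.134},
    {"dx": 0.79,"dy": 0.77,"rz": 0.134},
    {"dx": 0.79,"dy": 0.77,"rz": 0.134},
    {"dx": 0.79,"dy": 0.77,"rz": 0.134},
  ],
  claw=45,
)

```text
schema error: expected keys dx, dy, dz, rx, ry, rz
```

Emit:
move_arm(
  targets=[
    {"dx": 0.79,"dy": 0.77,"dz": -0.4,"rz": 0.134},
    {"dx": 0.79,"dy": 0.77,"dz": -0.4,"rz": 0.134},
    {"dx": 0.79,"dy": 0.77,"dz": -0.4,"rz": 0.134},
    {"dx": 0.79,"dy": 0.77,"dz": -0.4,"rz": 0.134},
    {"dx": 0.79,"dy": 0.77,"dz": -0.4,"rz": 0.134},
    {"dx": 0.79,"dy": 0.77,"dz": -0.4,"rz": 0.134},
    {"dx": 0.79,"dy": 0.77,"dz": -0.4,"rz": 0.134},
    {"dx": 0.79,"dy": 0.77,"dz": -0.4,"rz": 0.134},
    {"dx": 0.79,"dy": 0.77,"dz": -0.4,"rz": 0.134},
    {"dx": 0.79,"dy": 0.77,"dz": -0.4,"rz": 0.134},
  ],
)

```text
schema error: expected keys dx, dy, dz, rx, ry, rz
```

Emit:
move_arm(
  targets=[
    {"dx": 0.79,"dy": 0.77,"dz": 0,"rx": 0,"ry": 0,"rz": 0.134},
    {"dx": 0.79,"dy": 0.77,"dz": 0,"rx": 0,"ry": 0,"rz": 0.134},
    {"dx": 0.79,"dy": 0.77,"dz": 0,"rx": 0,"ry": 0,"rz": 0.134},
    {"dx": 0.79,"dy": 0.77,"dz": 0,"rx": 0,"ry": 0,"rz": 0.134},
    {"dx": 0.79,"dy": 0.77,"dz": 0,"rx": 0,"ry": 0,"rz": 0.134},
    {"dx": 0.79,"dy": 0.77,"dz": 0,"rx": 0,"ry": 0,"rz": 0.134},
    {"dx": 0.79,"dy": 0.77,"dz": 0,"rx": 0,"ry": 0,"rz": 0.134},
    {"dx": 0.79,"dy": 0.77,"dz": 0,"rx": 0,"ry": 0,"rz": 0.134},
    {"dx": 0.79,"dy": 0.77,"dz": 0,"rx": 0,"ry": 0,"rz": 0.134},
    {"dx": 0.79,"dy": 0.77,"dz": 0,"rx": 0,"ry": 0,"rz": 0.134},
  ],
  claw=45,
)

```text
t: 1.55
tcp_pos: [0.3425, -0.4129, 0.2315]
tool_rot: [0.892, 0.453, 0.0, -0.0]
force: [-0.3, -0.9, 0.6]
finger_gap: 0.448
gripper_force: 0.0
```

Emit:
move_arm(
  targets=[
    {"dx": 0.79,"dy": 0.77,"dz": -0.4,"rx": 0,"ry": 0,"rz": 0.134},
    {"dx": 0.79,"dy": 0.77,"dz": -0.4,"rx": 0,"ry": 0,"rz": 0.134},
    {"dx": 0.79,"dy": 0.77,"dz": -0.4,"rx": 0,"ry": 0,"rz": 0.134},
    {"dx": 0.79,"dy": 0.77,"dz": -0.4,"rx": 0,"ry": 0,"rz": 0.134},
    {"dx": 0.79,"dy": 0.77,"dz": -0.4,"rx": 0,"ry": 0,"rz": 0.134},
    {"dx": 0.79,"dy": 0.77,"dz": -0.4,"rx": 0,"ry": 0,"rz": 0.134},
    {"dx": 0.79,"dy": 0.77,"dz": -0.4,"rx": 0,"ry": 0,"rz": 0.134},
    {"dx": 0.79,"dy": 0.77,"dz": -0.4,"rx": 0,"ry": 0,"rz": 0.134},
    {"dx": 0.79,"dy": 0.77,"dz": -0.4,"rx": 0,"ry": 0,"rz": 0.134},
    {"dx": 0.79,"dy": 0.77,"dz": -0.4,"rx": 0,"ry": 0,"rz": 0.134},
  ],
)

```text
t: 2.8
tcp_pos: [0.5391, -0.2203, 0.1313]
tool_rot: [0.682, 0.732, 0.0, -0.0]
force: [0.2, -0.2, -0.3]
finger_gap: 0.451
gripper_force: 0.0
```

Emit:
move_arm(
  targets=[
    {"dx": 0.06,"dy": -0.14,"dz": -0.5,"rx": 0,"ry": 0,"rz": -0.013},
    {"dx": 0,"dy": 0,"dz": -0.5,"rx": 0,"ry": 0,"rz": 0},
    {"dx": 0,"dy": 0,"dz": -0.5,"rx": 0,"ry": 0,"rz": 0},
    {"dx": 0,"dy": 0,"dz": -0.5,"rx": 0,"ry": 0,"rz": 0},
    {"dx": 0,"dy": 0,"dz": -0.4,"rx": 0,"ry": 0,"rz": 0},
    {"dx": 0,"dy": 0,"dz": -0.4,"rx": 0,"ry": 0,"rz": 0},
    {"dx": 0,"dy": 0,"dz": -0.4,"rx": 0,"ry": 0,"rz": 0},
    {"dx": 0,"dy": 0,"dz": -0.4,"rx": 0,"ry": 0,"rz": 0},
    {"dx": 0,"dy": 0,"dz": 0,"rx": 0,"ry": 0,"rz": 0},
    {"dx": 0,"dy": 0,"dz": 0,"rx": 0,"ry": 0,"rz": 0},
  ],
)

```text
t: 4.05
tcp_pos: [0.5403, -0.2268, 0.0414]
tool_rot: [0.686, 0.727, 0.0, 0.0]
force: [-0.5, 0.0, 0.3]
finger_gap: 0.453
gripper_force: 0.0
```

Emit:
move_arm(
  targets=[
    {"dx": 0,"dy": 0,"dz": 0,"rx": 0,"ry": 0,"rz": 0},
    {"dx": 0,"dy": 0,"dz": 0,"rx": 0,"ry": 0,"rz": 0},
    {"dx": 0,"dy": 0,"dz": 0,"rx": 0,"ry": 0,"rz": 0},
    {"dx": 0,"dy": 0,"dz": 0,"rx": 0,"ry": 0,"rz": 0},
    {"dx": 0,"dy": 0,"dz": 0,"rx": 0,"ry": 0,"rz": 0},
    {"dx": 0,"dy": 0,"dz": 0,"rx": 0,"ry": 0,"rz": 0},
    {"dx": 0,"dy": 0,"dz": 0,"rx": 0,"ry": 0,"rz": 0},
    {"dx": 0,"dy": 0,"dz": 0,"rx": 0,"ry": 0,"rz": 0},
    {"dx": 0,"dy": 0,"dz": 0,"rx": 0,"ry": 0,"rz": 0},
    {"dx": 0,"dy": 0,"dz": 0,"rx": 0,"ry": 0,"rz": 0},
  ],
  claw=0,
  newtons=50,
)

```text
t: 5.3
tcp_pos: [0.5401, -0.2269, 0.0417]
tool_rot: [0.686, 0.727, -0.0, 0.0]
force: [-0.8, -0.0, 5.2]
finger_gap: 0.248
gripper_force: 51.8
```

Emit:
move_arm(
  targets=[
    {"dx": 0,"dy": 0,"dz": 0.5,"rx": 0,"ry": 0,"rz": 0},
    {"dx": 0,"dy": 0,"dz": 0.6,"rx": 0,"ry": 0,"rz": 0},
    {"dx": 0,"dy": 0,"dz": 0.7,"rx": 0,"ry": 0,"rz": 0},
    {"dx": 0,"dy": 0,"dz": 0.7,"rx": 0,"ry": 0,"rz": 0},
    {"dx": 0,"dy": 0,"dz": 0.7,"rx": 0,"ry": 0,"rz": 0},
    {"dx": 0,"dy": 0,"dz": 0.7,"rx": 0,"ry": 0,"rz": 0},
    {"dx": 0,"dy": 0,"dz": 0.7,"rx": 0,"ry": 0,"rz": 0},
    {"dx": 0,"dy": 0,"dz": 0.7,"rx": 0,"ry": 0,"rz": 0},
    {"dx": 0,"dy": 0,"dz": 0.6,"rx": 0,"ry": 0,"rz": 0},
    {"dx": 0,"dy": 0,"dz": 0.4,"rx": 0,"ry": 0,"rz": 0},
  ],
)

```text
t: 6.55
tcp_pos: [0.5402, -0.2268, 0.2]
tool_rot: [0.687, 0.727, 0.0, 0.0]
force: [-0.2, -0.3, -2.8]
finger_gap: 0.249
gripper_force: 50.7
```

Emit:
move_arm(
  targets=[
    {"dx": -0.18,"dy": 1,"dz": 0,"rx": 0,"ry": 0,"rz": 0.275},
    {"dx": -0.18,"dy": 1,"dz": 0,"rx": 0,"ry": 0,"rz": 0.275},
    {"dx": -0.18,"dy": 1,"dz": 0,"rx": 0,"ry": 0,"rz": 0.275},
    {"dx": -0.18,"dy": 1,"dz": 0,"rx": 0,"ry": 0,"rz": 0.275},
    {"dx": -0.18,"dy": 1,"dz": 0,"rx": 0,"ry": 0,"rz": 0.275},
    {"dx": -0.18,"dy": 1,"dz": 0,"rx": 0,"ry": 0,"rz": 0.275},
    {"dx": -0.18,"dy": 1,"dz": 0,"rx": 0,"ry": 0,"rz": 0.275},
    {"dx": -0.18,"dy": 1,"dz": 0,"rx": 0,"ry": 0,"rz": 0.275},
    {"dx": -0.18,"dy": 1,"dz": 0,"rx": 0,"ry": 0,"rz": 0.275},
    {"dx": -0.18,"dy": 1,"dz": 0,"rx": 0,"ry": 0,"rz": 0.275},
  ],
)

```text
t: 7.8
tcp_pos: [0.4948, 0.0241, 0.1989]
tool_rot: [0.034, 0.999, 0.0, -0.0]
force: [-0.8, 0.1, -1.6]
finger_gap: 0.249
gripper_force: 50.9
```

Emit:
move_arm(
  targets=[
    {"dx": -0.18,"dy": 1,"dz": 0,"rx": 0,"ry": 0,"rz": 0.275},
    {"dx": -0.18,"dy": 1,"dz": 0,"rx": 0,"ry": 0,"rz": 0.275},
    {"dx": -0.18,"dy": 1,"dz": 0,"rx": 0,"ry": 0,"rz": 0.275},
    {"dx": -0.18,"dy": 1,"dz": 0,"rx": 0,"ry": 0,"rz": 0.275},
    {"dx": -0.18,"dy": 1,"dz": 0,"rx": 0,"ry": 0,"rz": 0.275},
    {"dx": -0.18,"dy": 1,"dz": 0,"rx": 0,"ry": 0,"rz": 0.275},
    {"dx": -0.18,"dy": 1,"dz": 0,"rx": 0,"ry": 0,"rz": 0.275},
    {"dx": -0.18,"dy": 1,"dz": 0,"rx": 0,"ry": 0,"rz": 0.275},
    {"dx": -0.18,"dy": 1,"dz": 0,"rx": 0,"ry": 0,"rz": 0.275},
    {"dx": -0.18,"dy": 1,"dz": 0,"rx": 0,"ry": 0,"rz": 0.275},
  ],
)

```text
t: 9.05
tcp_pos: [0.4497, 0.274, 0.1989]
tool_rot: [-0.633, 0.774, 0.0, -0.0]
force: [-0.6, -0.1, -3.3]
finger_gap: 0.251
gripper_force: 50.9
```

```bash
python3 - <<'E'
from h import *
cv2.imwrite("pics/s2.png",cams.snapshot("scene")[:,:,::-1]);s=sensors.sense();print(s["q"],s["tcp_pos"])
E
```

```text
[ 0.33867385  0.44048785  1.71139313  0.00313657  0.98901825 -2.6093278 ] [0.44926464 0.27676075 0.19898408]
```

View pics/s2.png

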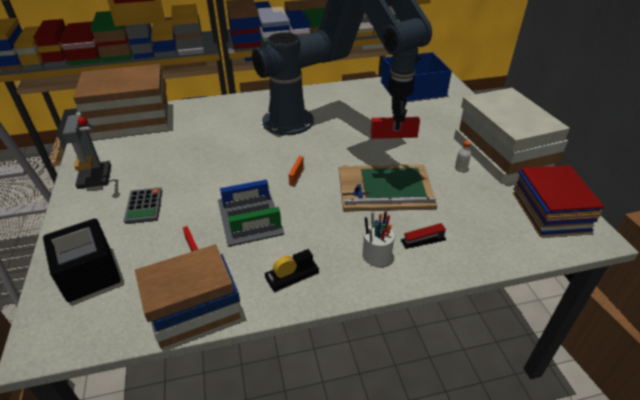

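The red book hangs at (395,127) over the board and its rack slot is empty; nothing else has moved. Now I tilt it 55° about the board's y axis.

Emit:
move_arm(
  targets=[
    {"dx": 0,"dy": 0,"dz": 0,"rx": 0.0375,"ry": 0.18,"rz": 0},
    {"dx": 0,"dy": 0,"dz": 0,"rx": 0.0375,"ry": 0.18,"rz": 0},
    {"dx": 0,"dy": 0,"dz": 0,"rx": 0.0375,"ry": 0.18,"rz": 0},
    {"dx": 0,"dy": 0,"dz": 0,"rx": 0.0375,"ry": 0.18,"rz": 0},
    {"dx": 0,"dy": 0,"dz": 0,"rx": 0.0375,"ry": 0.18,"rz": 0},
    {"dx": 0,"dy": 0,"dz": 0,"rx": 0.0375,"ry": 0.18,"rz": 0},
    {"dx": 0,"dy": 0,"dz": 0,"rx": 0.0375,"ry": 0.18,"rz": 0},
    {"dx": 0,"dy": 0,"dz": 0,"rx": 0.0375,"ry": 0.18,"rz": 0},
    {"dx": 0,"dy": 0,"dz": 0,"rx": 0.0375,"ry": 0.18,"rz": 0},
    {"dx": 0,"dy": 0,"dz": 0,"rx": 0.0375,"ry": 0.18,"rz": 0},
  ],
)

```text
t: 10.35
tcp_pos: [0.451, 0.2729, 0.1984]
tool_rot: [-0.559, 0.688, 0.36, -0.292]
force: [-0.4, -0.1, -2.5]
finger_gap: 0.251
gripper_force: 51.0
```

```bash
cat > st.py <<'E'
from h import *
from scipy.spatial.transform import Rotation as R
s=sensors.sense();r=R.from_quat(s["tool_rot"]).as_matrix()
print(s["t"],s["q"].round(3),"tcp",s["tcp_pos"].round(4),"F",s["force"].round(1));print(r.round(3),"tilt",np.degrees(np.arccos(-r[2,2])))
E
python3 st.py
```

```text
10.35 [ 0.159  0.841  1.268  0.321  1.946 -2.806] tcp [0.451  0.2729 0.1984] F [-0.4 -0.1 -2.5]
[[-0.204 -0.559 -0.804]
 [-0.979  0.116  0.168]
 [-0.     0.821 -0.571]] tilt 55.18415696451124
```

Emit:
move_arm(
  targets=[
    {"dx": 0,"dy": 0,"dz": 0,"rx": 0,"ry": 0,"rz": -0.1},
    {"dx": 0,"dy": 0,"dz": -0.5,"rx": 0,"ry": 0,"rz": 0},
    {"dx": 0,"dy": 0,"dz": -0.6,"rx": 0,"ry": 0,"rz": 0},
    {"dx": 0,"dy": 0,"dz": -0.6,"rx": 0,"ry": 0,"rz": 0},
    {"dx": 0,"dy": 0,"dz": -0.6,"rx": 0,"ry": 0,"rz": 0},
    {"dx": 0,"dy": 0,"dz": -0.6,"rx": 0,"ry": 0,"rz": 0},
    {"dx": 0,"dy": 0,"dz": -0.5,"rx": 0,"ry": 0,"rz": 0},
    {"dx": 0,"dy": 0,"dz": -0.5,"rx": 0,"ry": 0,"rz": 0},
    {"dx": 0,"dy": 0,"dz": -0.5,"rx": 0,"ry": 0,"rz": 0},
    {"dx": 0,"dy": 0,"dz": -0.4,"rx": 0,"ry": 0,"rz": 0},
  ],
)

```text
t: 11.6
tcp_pos: [0.4501, 0.2732, 0.078]
tool_rot: [-0.541, 0.702, 0.367, -0.282]
force: [0.2, 0.1, -2.6]
finger_gap: 0.252
gripper_force: 51.1
```

```bash
cat >> st.py <<'E'
cv2.imwrite("pics/sc.png",cams.snapshot("scene")[90:290,260:520,::-1].repeat(3,0).repeat(3,1))
E
python3 st.py
```

```text
11.6 [ 0.143  0.996  1.306  0.332  1.753 -2.843] tcp [0.4501 0.2732 0.078 ] F [ 0.2  0.1 -2.6]
[[-0.254 -0.553 -0.794]
 [-0.967  0.145  0.209]
 [-0.001  0.821 -0.571]] tilt 55.17007980098038
```

View pics/sc.png

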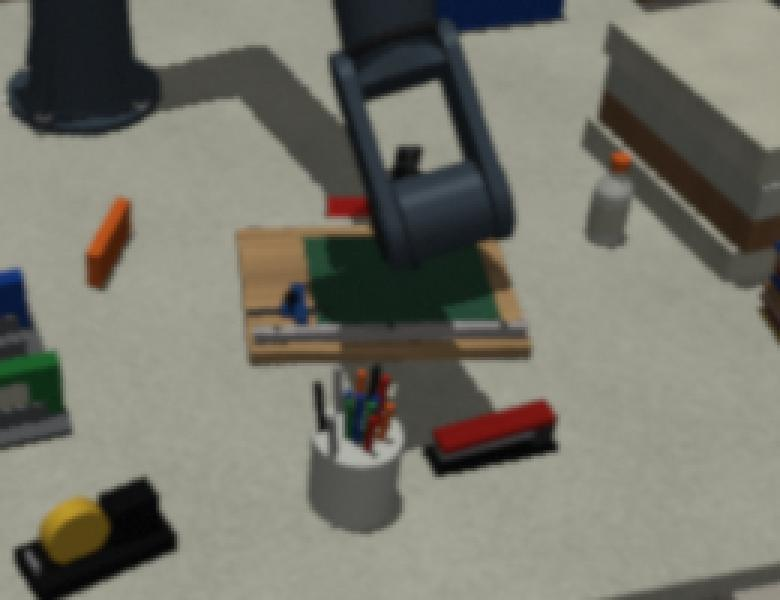

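The wrist stands clear above the mat and fence, with the book's red end visible at (348,205). Joint 6 is near its limit, so I turn 8° in yaw before lowering the rest.

Emit:
move_arm(
  targets=[
    {"dx": 0,"dy": 0,"dz": 0,"rx": 0,"ry": 0,"rz": -0.14},
    {"dx": 0,"dy": 0,"dz": 0,"rx": 0,"ry": 0,"rz": -0.14},
    {"dx": 0,"dy": 0,"dz": -0.2,"rx": 0,"ry": 0,"rz": 0},
    {"dx": 0,"dy": 0,"dz": -0.2,"rx": 0,"ry": 0,"rz": 0},
    {"dx": 0,"dy": 0,"dz": -0.2,"rx": 0,"ry": 0,"rz": 0},
    {"dx": 0,"dy": 0,"dz": -0.2,"rx": 0,"ry": 0,"rz": 0},
    {"dx": 0,"dy": 0,"dz": -0.2,"rx": 0,"ry": 0,"rz": 0},
    {"dx": 0,"dy": 0,"dz": -0.2,"rx": 0,"ry": 0,"rz": 0},
    {"dx": 0,"dy": 0,"dz": 0,"rx": 0,"ry": 0,"rz": 0},
    {"dx": 0,"dy": 0,"dz": 0,"rx": 0,"ry": 0,"rz": 0},
  ],
)

```text
t: 12.9
tcp_pos: [0.4501, 0.2732, 0.0489]
tool_rot: [-0.489, 0.74, 0.387, -0.255]
force: [-0.5, 0.3, -3.0]
finger_gap: 0.25
gripper_force: 51.1
```

```bash
python3 st.py
```

```text
12.9 [ 0.097  1.022  1.362  0.407  1.651 -2.804] tcp [0.4501 0.2732 0.0489] F [-0.5  0.3 -3. ]
[[-0.393 -0.526 -0.755]
 [-0.92   0.224  0.323]
 [-0.001  0.821 -0.571]] tilt 55.16291993820892
```

Emit:
move_arm(
  targets=[
    {"dx": 0,"dy": 0,"dz": -0.12,"rx": 0,"ry": 0,"rz": 0},
    {"dx": 0,"dy": 0,"dz": 0,"rx": 0,"ry": 0,"rz": 0},
    {"dx": 0,"dy": 0,"dz": 0,"rx": 0,"ry": 0,"rz": 0},
    {"dx": 0,"dy": 0,"dz": 0,"rx": 0,"ry": 0,"rz": 0},
    {"dx": 0,"dy": 0,"dz": 0,"rx": 0,"ry": 0,"rz": 0},
    {"dx": 0,"dy": 0,"dz": 0,"rx": 0,"ry": 0,"rz": 0},
    {"dx": 0,"dy": 0,"dz": 0,"rx": 0,"ry": 0,"rz": 0},
    {"dx": 0,"dy": 0,"dz": 0,"rx": 0,"ry": 0,"rz": 0},
    {"dx": 0,"dy": 0,"dz": 0,"rx": 0,"ry": 0,"rz": 0},
    {"dx": 0,"dy": 0,"dz": 0,"rx": 0,"ry": 0,"rz": 0},
  ],
)

```text
t: 14.2
tcp_pos: [0.4501, 0.2733, 0.0458]
tool_rot: [-0.489, 0.74, 0.387, -0.255]
force: [0.1, 0.4, -1.4]
finger_gap: 0.25
gripper_force: 51.1
```

Emit:
move_arm(
  targets=[
    {"dx": 0,"dy": 0,"dz": 0,"rx": 0,"ry": 0,"rz": 0},
    {"dx": 0,"dy": 0,"dz": 0,"rx": 0,"ry": 0,"rz": 0},
    {"dx": 0,"dy": 0,"dz": 0,"rx": 0,"ry": 0,"rz": 0},
    {"dx": 0,"dy": 0,"dz": 0,"rx": 0,"ry": 0,"rz": 0},
    {"dx": 0.3,"dy": -0.13,"dz": 0.23,"rx": 0,"ry": 0,"rz": 0},
    {"dx": 0.3,"dy": -0.13,"dz": 0.23,"rx": 0,"ry": 0,"rz": 0},
    {"dx": 0.3,"dy": -0.13,"dz": 0.23,"rx": 0,"ry": 0,"rz": 0},
    {"dx": 0.3,"dy": -0.13,"dz": 0.23,"rx": 0,"ry": 0,"rz": 0},
    {"dx": 0.3,"dy": -0.13,"dz": 0.23,"rx": 0,"ry": 0,"rz": 0},
    {"dx": 0.3,"dy": -0.13,"dz": 0.23,"rx": 0,"ry": 0,"rz": 0},
  ],
  claw=35,
)

```text
t: 15.45
tcp_pos: [0.4956, 0.2535, 0.0808]
tool_rot: [-0.489, 0.74, 0.387, -0.255]
force: [0.4, -0.2, 0.1]
finger_gap: 0.352
gripper_force: 0.0
```

Emit:
move_arm(
  targets=[
    {"dx": 0.3,"dy": -0.13,"dz": 0.3,"rx": 0,"ry": 0,"rz": 0},
    {"dx": 0.3,"dy": -0.13,"dz": 0.4,"rx": 0,"ry": 0,"rz": 0},
    {"dx": 0.2,"dy": 0,"dz": 0.8,"rx": 0,"ry": 0,"rz": 0},
    {"dx": 0,"dy": 0,"dz": 0.8,"rx": 0,"ry": 0,"rz": 0},
    {"dx": 0,"dy": 0,"dz": 0.8,"rx": 0,"ry": 0,"rz": 0},
    {"dx": 0,"dy": 0,"dz": 0.8,"rx": 0,"ry": 0,"rz": 0},
    {"dx": 0,"dy": 0,"dz": 0.8,"rx": 0,"ry": 0,"rz": 0},
    {"dx": 0,"dy": 0,"dz": 0.6,"rx": 0,"ry": 0,"rz": 0},
    {"dx": 0,"dy": 0,"dz": 0,"rx": 0,"ry": 0,"rz": 0},
    {"dx": 0,"dy": 0,"dz": 0,"rx": 0,"ry": 0,"rz": 0},
  ],
)

```text
t: 16.7
tcp_pos: [0.5148, 0.2472, 0.2123]
tool_rot: [-0.488, 0.74, 0.387, -0.255]
force: [0.1, 0.4, -1.0]
finger_gap: 0.351
gripper_force: 0.0
```

```bash
python3 st.py;  python3 - <<'E'
from h import *
cv2.imwrite("pics/t3.png",cams.snapshot("top")[100:300,150:410,::-1].repeat(3,0).repeat(3,1))
E
```

```text
16.7 [ 0.054  0.86   1.171  0.409  1.989 -2.693] tcp [0.5148 0.2472 0.2123] F [ 0.1  0.4 -1. ]
[[-0.393 -0.525 -0.755]
 [-0.92   0.224  0.323]
 [-0.     0.821 -0.571]] tilt 55.1987604649803
```

View pics/t3.png

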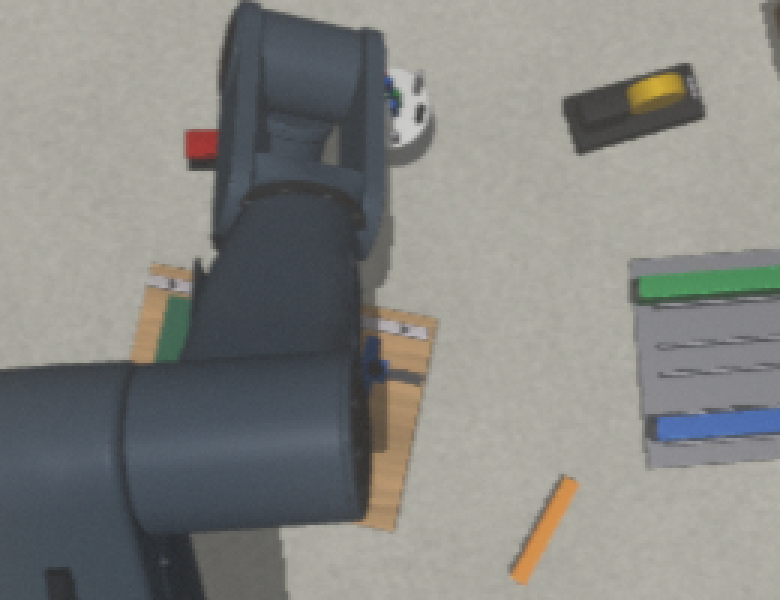

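The forearm hides the book in this view; the board corner, stop and neighbouring things are all undisturbed. I straighten the tool and turn it so that the fingers spread along the board's y axis.

Emit:
move_arm(
  targets=[
    {"dx": 0,"dy": 0,"dz": 0,"rx": -0.0723,"ry": -0.1693,"rz": 0},
    {"dx": 0,"dy": 0,"dz": 0,"rx": -0.0723,"ry": -0.1693,"rz": 0},
    {"dx": 0,"dy": 0,"dz": 0,"rx": -0.0723,"ry": -0.1693,"rz": 0},
    {"dx": 0,"dy": 0,"dz": 0,"rx": -0.0723,"ry": -0.1693,"rz": 0},
    {"dx": 0,"dy": 0,"dz": 0,"rx": -0.0723,"ry": -0.1693,"rz": 0},
    {"dx": 0,"dy": 0,"dz": 0,"rx": -0.0723,"ry": -0.1693,"rz": 0},
    {"dx": 0,"dy": 0,"dz": 0,"rx": -0.0723,"ry": -0.1693,"rz": 0},
    {"dx": 0,"dy": 0,"dz": 0,"rx": -0.0723,"ry": -0.1693,"rz": 0},
    {"dx": 0,"dy": 0,"dz": 0,"rx": -0.0723,"ry": -0.1693,"rz": 0},
    {"dx": 0,"dy": 0,"dz": 0,"rx": -0.0723,"ry": -0.1693,"rz": 0},
  ],
)

```text
t: 18.05
tcp_pos: [0.5148, 0.2472, 0.2123]
tool_rot: [-0.551, 0.834, -0.001, 0.001]
force: [0.4, 0.3, 1.4]
finger_gap: 0.351
gripper_force: 0.0
```

Emit:
move_arm(
  targets=[
    {"dx": -0.5,"dy": 0.14,"dz": 0,"rx": 0,"ry": 0,"rz": -0.262},
    {"dx": -0.5,"dy": 0.14,"dz": 0,"rx": 0,"ry": 0,"rz": -0.262},
    {"dx": -0.5,"dy": 0.14,"dz": 0,"rx": 0,"ry": 0,"rz": -0.262},
    {"dx": -0.5,"dy": 0.14,"dz": 0,"rx": 0,"ry": 0,"rz": -0.262},
    {"dx": -0.5,"dy": 0.14,"dz": 0,"rx": 0,"ry": 0,"rz": -0.262},
    {"dx": -0.5,"dy": 0.14,"dz": 0,"rx": 0,"ry": 0,"rz": -0.262},
    {"dx": -0.5,"dy": 0.14,"dz": 0,"rx": 0,"ry": 0,"rz": -0.262},
    {"dx": -0.5,"dy": 0.14,"dz": 0,"rx": 0,"ry": 0,"rz": -0.262},
    {"dx": -0.5,"dy": 0.14,"dz": 0,"rx": 0,"ry": 0,"rz": -0.262},
    {"dx": -0.5,"dy": 0.14,"dz": 0,"rx": 0,"ry": 0,"rz": -0.262},
  ],
)

```text
t: 19.3
tcp_pos: [0.3892, 0.2822, 0.2122]
tool_rot: [0.104, 0.995, -0.001, -0.001]
force: [0.7, -0.3, 0.5]
finger_gap: 0.351
gripper_force: 0.0
```

```bash
python3 st.py;  python3 - <<'E'
from h import *
t=cams.snapshot("top");np.save("t4.npy",t);s=cams.snapshot("scene");np.save("s4.npy",s)
a=t[170:290,170:310].repeat(4,0).repeat(4,1)[:480,:400] if 0 else cv2.resize(t[170:290,170:310],(400,343))
b=cv2.resize(s[130:230,320:450],(400,343))
cv2.imwrite("pics/t4.png",np.hstack([a,b])[:,:,::-1])
print(rects("top",t,"red",(185,185,300,280),.040))
E
```

```text
19.3 [ 3.950e-01  3.630e-01  1.806e+00 -1.000e-03  9.750e-01 -9.660e-01] tcp [0.3892 0.2822 0.2122] F [ 0.7 -0.3  0.5]
[[-0.978  0.207 -0.001]
 [ 0.207  0.978 -0.002]
 [ 0.001 -0.002 -1.   ]] tilt 0.1310763833474197
(((463.7427978515625, 262.4345703125), (150.97628784179688, 63.207489013671875), 66.99054718017578), 989.0)
```

View pics/t4.png

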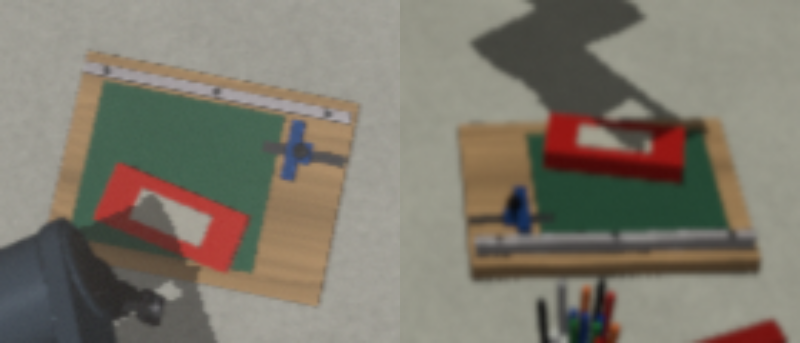

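The book lies flat on the mat, label up, at about (170,218) in the left panel, and is released. It measures 151 x 63 mm, is centred at world (0.464, 0.262) and sits 11° off the board's y axis. I push its long edge with the open fingers, starting behind it.

Emit:
move_arm(
  targets=[
    {"dx": 0,"dy": 0,"dz": -0.8,"rx": 0,"ry": 0,"rz": 0},
    {"dx": 0,"dy": 0,"dz": -0.9,"rx": 0,"ry": 0,"rz": 0},
    {"dx": 0,"dy": 0,"dz": -0.9,"rx": 0,"ry": 0,"rz": 0},
    {"dx": 0,"dy": 0,"dz": -0.9,"rx": 0,"ry": 0,"rz": 0},
    {"dx": 0,"dy": 0,"dz": -0.9,"rx": 0,"ry": 0,"rz": 0},
    {"dx": 0,"dy": 0,"dz": -0.9,"rx": 0,"ry": 0,"rz": 0},
    {"dx": 0,"dy": 0,"dz": -0.8,"rx": 0,"ry": 0,"rz": 0},
    {"dx": 0,"dy": 0,"dz": -0.7,"rx": 0,"ry": 0,"rz": 0},
    {"dx": 0,"dy": 0,"dz": -0.7,"rx": 0,"ry": 0,"rz": 0},
    {"dx": 0,"dy": 0,"dz": -0.4,"rx": 0,"ry": 0,"rz": 0},
  ],
  claw=100,
)

```text
t: 20.7
tcp_pos: [0.3906, 0.2821, 0.0142]
tool_rot: [0.101, 0.995, -0.001, -0.0]
force: [-0.3, 0.2, 1.3]
finger_gap: 1.001
gripper_force: 0.0
```

Emit:
move_arm(
  targets=[
    {"dx": 0.235,"dy": -0.05,"dz": 0,"rx": 0,"ry": 0,"rz": 0},
    {"dx": 0.235,"dy": -0.05,"dz": 0,"rx": 0,"ry": 0,"rz": 0},
    {"dx": 0.235,"dy": -0.05,"dz": 0,"rx": 0,"ry": 0,"rz": 0},
    {"dx": 0.235,"dy": -0.05,"dz": 0,"rx": 0,"ry": 0,"rz": 0},
    {"dx": 0.235,"dy": -0.05,"dz": 0,"rx": 0,"ry": 0,"rz": 0},
    {"dx": 0.235,"dy": -0.05,"dz": 0,"rx": 0,"ry": 0,"rz": 0},
    {"dx": 0.235,"dy": -0.05,"dz": 0,"rx": 0,"ry": 0,"rz": 0},
    {"dx": 0.235,"dy": -0.05,"dz": 0,"rx": 0,"ry": 0,"rz": 0},
    {"dx": 0.235,"dy": -0.05,"dz": 0,"rx": 0,"ry": 0,"rz": 0},
    {"dx": 0.235,"dy": -0.05,"dz": 0,"rx": 0,"ry": 0,"rz": 0},
  ],
)

```text
t: 21.95
tcp_pos: [0.4492, 0.2697, 0.0153]
tool_rot: [0.102, 0.995, -0.001, 0.0]
force: [-1.5, -0.8, 0.3]
finger_gap: 1.001
gripper_force: 0.7
```

```bash
cat > bk.py <<'E'
from h import *
C=np.array([.505,.233])*1000;y=np.radians(-11.8);X=np.array([np.cos(y),np.sin(y)]);Y=np.array([-X[1],X[0]])
t=cams.snapshot("top");np.save("t5.npy",t)
def b(p): return (p-C)@X,(p-C)@Y
r,a=rects("top",t,"red",(185,185,300,280),.040);print(r,a,"book b",b(np.array(r[0])))
s=sensors.sense();print("tcp b",b(s["tcp_pos"][:2]*1000),s["tcp_pos"],"F",s["force"])
E
python3 bk.py
```

```text
((495.85748291015625, 261.593994140625), (151.02505493164062, 60.12266159057617), 78.00086975097656) 328.5 book b (np.float64(-14.79667073858953), np.float64(26.120119729931375))
tcp b (np.float64(-60.79923377820804), np.float64(24.838528213693873)) [0.45056499 0.26974683 0.01535603] F [-0.28738438 -0.01544145 -0.3777388 ]
```

Emit:
move_arm(
  targets=[
    {"dx": 0.24,"dy": -0.05,"dz": 0,"rx": 0,"ry": 0,"rz": 0},
    {"dx": 0.24,"dy": -0.05,"dz": 0,"rx": 0,"ry": 0,"rz": 0},
    {"dx": 0.24,"dy": -0.05,"dz": 0,"rx": 0,"ry": 0,"rz": 0},
    {"dx": 0.24,"dy": -0.05,"dz": 0,"rx": 0,"ry": 0,"rz": 0},
    {"dx": 0.24,"dy": -0.05,"dz": 0,"rx": 0,"ry": 0,"rz": 0},
    {"dx": 0.24,"dy": -0.05,"dz": 0,"rx": 0,"ry": 0,"rz": 0},
    {"dx": 0.24,"dy": -0.05,"dz": 0,"rx": 0,"ry": 0,"rz": 0},
    {"dx": 0.24,"dy": -0.05,"dz": 0,"rx": 0,"ry": 0,"rz": 0},
    {"dx": 0.24,"dy": -0.05,"dz": 0,"rx": 0,"ry": 0,"rz": 0},
    {"dx": 0.24,"dy": -0.05,"dz": 0,"rx": 0,"ry": 0,"rz": 0},
  ],
)

```text
t: 23.25
tcp_pos: [0.5092, 0.2572, 0.0153]
tool_rot: [0.102, 0.995, -0.001, 0.0]
force: [-0.8, 0.9, -0.1]
finger_gap: 0.998
gripper_force: 0.5
```

```bash
python3 bk.py
```

```text
((547.7999267578125, 208.0751495361328), (67.25865173339844, 58.977569580078125), 77.93177795410156) 219.5 book b (np.float64(46.99248605721915), np.float64(-15.645707247750693))
tcp b (np.float64(0.511536182231748), np.float64(24.753240303083256)) [0.51056267 0.25712553 0.01541048] F [-0.34647148 -0.05083088 -0.35325622]
```

Emit:
move_arm(
  targets=[
    {"dx": -0.3,"dy": 0.06,"dz": 0,"rx": 0,"ry": 0,"rz": 0},
    {"dx": -0.3,"dy": 0.06,"dz": 0,"rx": 0,"ry": 0,"rz": 0},
    {"dx": 0,"dy": 0,"dz": 0.85,"rx": 0,"ry": 0,"rz": 0},
    {"dx": 0,"dy": 0,"dz": 0.85,"rx": 0,"ry": 0,"rz": 0},
    {"dx": 0,"dy": 0,"dz": 0.85,"rx": 0,"ry": 0,"rz": 0},
    {"dx": 0,"dy": 0,"dz": 0.85,"rx": 0,"ry": 0,"rz": 0},
    {"dx": 0.31,"dy": 0.37,"dz": 0,"rx": 0,"ry": 0,"rz": -0.3},
    {"dx": 0.31,"dy": 0.37,"dz": 0,"rx": 0,"ry": 0,"rz": -0.3},
    {"dx": 0.31,"dy": 0.37,"dz": 0,"rx": 0,"ry": 0,"rz": -0.3},
    {"dx": 0.31,"dy": 0.37,"dz": 0,"rx": 0,"ry": 0,"rz": -0.3},
  ],
)

```text
t: 24.55
tcp_pos: [0.5241, 0.2977, 0.1003]
tool_rot: [0.406, 0.914, -0.001, -0.0]
force: [0.1, 0.2, -0.2]
finger_gap: 0.998
gripper_force: 0.0
```

Emit:
move_arm(
  targets=[
    {"dx": 0.31,"dy": 0.37,"dz": 0,"rx": 0,"ry": 0,"rz": -0.3},
    {"dx": 0.31,"dy": 0.37,"dz": 0,"rx": 0,"ry": 0,"rz": -0.3},
    {"dx": 0.31,"dy": 0.37,"dz": 0,"rx": 0,"ry": 0,"rz": -0.3},
    {"dx": 0.31,"dy": 0.37,"dz": 0,"rx": 0,"ry": 0,"rz": -0.3},
    {"dx": 0.31,"dy": 0.37,"dz": 0,"rx": 0,"ry": 0,"rz": -0.3},
    {"dx": 0.31,"dy": 0.37,"dz": 0,"rx": 0,"ry": 0,"rz": -0.3},
    {"dx": 0,"dy": 0,"dz": -0.5,"rx": 0,"ry": 0,"rz": 0},
    {"dx": 0,"dy": 0,"dz": -0.5,"rx": 0,"ry": 0,"rz": 0},
    {"dx": 0,"dy": 0,"dz": 0,"rx": 0,"ry": 0,"rz": 0},
    {"dx": 0,"dy": 0,"dz": 0,"rx": 0,"ry": 0,"rz": 0},
  ],
  claw=45,
)

```text
t: 25.8
tcp_pos: [0.5711, 0.3524, 0.075]
tool_rot: [0.775, 0.632, -0.001, -0.0]
force: [0.2, 0.1, -0.2]
finger_gap: 0.448
gripper_force: 0.0
```

```bash
python3 bk.py; python3 - <<'E'
from h import *
t=np.load("t5.npy");cv2.imwrite("pics/t5.png",cv2.resize(t[170:290,170:310],(700,600),interpolation=cv2.INTER_CUBIC)[:,:,::-1])
E
```

```text
((555.4322509765625, 249.57867431640625), (151.09730529785156, 63.769046783447266), 78.00220489501953) 972.0 book b (np.float64(45.9762123803257), np.float64(26.541519847432305))
tcp b (np.float64(40.55864703979704), np.float64(130.63815989209039)) [0.57141652 0.35258335 0.07538691] F [ 0.70117222 -0.45768509 -0.37527256]
```

View pics/t5.png

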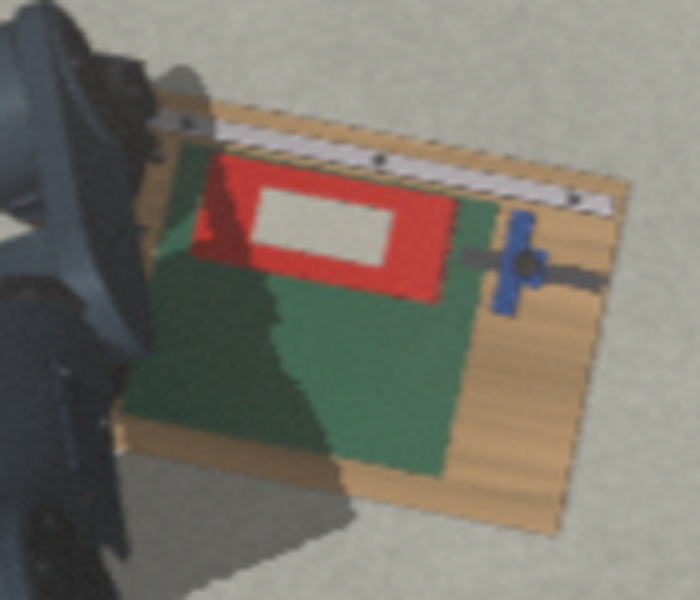

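The book is square (78.0°), about 7 mm short of the fence at (330,165) and about 35 mm short of the stop face at (510,255). I now push its +y end towards the stop.

Emit:
move_arm(
  targets=[
    {"dx": 0,"dy": 0,"dz": -0.5,"rx": 0,"ry": 0,"rz": 0},
    {"dx": 0,"dy": 0,"dz": -0.5,"rx": 0,"ry": 0,"rz": 0},
    {"dx": 0,"dy": 0,"dz": -0.5,"rx": 0,"ry": 0,"rz": 0},
    {"dx": 0,"dy": 0,"dz": -0.5,"rx": 0,"ry": 0,"rz": 0},
    {"dx": -0.033,"dy": -0.157,"dz": 0,"rx": 0,"ry": 0,"rz": 0},
    {"dx": -0.033,"dy": -0.157,"dz": 0,"rx": 0,"ry": 0,"rz": 0},
    {"dx": -0.033,"dy": -0.157,"dz": 0,"rx": 0,"ry": 0,"rz": 0},
    {"dx": -0.033,"dy": -0.157,"dz": 0,"rx": 0,"ry": 0,"rz": 0},
    {"dx": -0.033,"dy": -0.157,"dz": 0,"rx": 0,"ry": 0,"rz": 0},
    {"dx": -0.033,"dy": -0.157,"dz": 0,"rx": 0,"ry": 0,"rz": 0},
  ],
)

```text
t: 27.1
tcp_pos: [0.567, 0.3295, 0.0259]
tool_rot: [0.775, 0.631, 0.0, -0.0]
force: [0.5, 1.6, 1.1]
finger_gap: 0.448
gripper_force: 1.0
```

Emit:
move_arm(
  targets=[
    {"dx": -0.0164,"dy": -0.078,"dz": 0,"rx": 0,"ry": 0,"rz": 0},
    {"dx": -0.0164,"dy": -0.078,"dz": 0,"rx": 0,"ry": 0,"rz": 0},
    {"dx": -0.0164,"dy": -0.078,"dz": 0,"rx": 0,"ry": 0,"rz": 0},
    {"dx": -0.0164,"dy": -0.078,"dz": 0,"rx": 0,"ry": 0,"rz": 0},
    {"dx": -0.0164,"dy": -0.078,"dz": 0,"rx": 0,"ry": 0,"rz": 0},
    {"dx": -0.0164,"dy": -0.078,"dz": 0,"rx": 0,"ry": 0,"rz": 0},
    {"dx": -0.0164,"dy": -0.078,"dz": 0,"rx": 0,"ry": 0,"rz": 0},
    {"dx": -0.0164,"dy": -0.078,"dz": 0,"rx": 0,"ry": 0,"rz": 0},
    {"dx": -0.0164,"dy": -0.078,"dz": 0,"rx": 0,"ry": 0,"rz": 0},
    {"dx": -0.0164,"dy": -0.078,"dz": 0,"rx": 0,"ry": 0,"rz": 0},
  ],
)

```text
t: 28.35
tcp_pos: [0.5622, 0.3095, 0.0253]
tool_rot: [0.775, 0.631, -0.001, -0.0]
force: [0.6, 1.4, 1.1]
finger_gap: 0.45
gripper_force: 1.0
```

```bash
python3 bk.py; python3 - <<'E'
from h import *
t=np.load("t5.npy")
for n in[1]:
    cs=cv2.findContours(mask(t,"blue",(255,200,300,245)),0,2)[0]
    print([(cv2.boundingRect(c),cv2.contourArea(c)) for c in cs])
h=cv2.cvtColor(t,cv2.COLOR_RGB2HSV)
for v in(216,219,228): print(v,[tuple(h[v,u]) for u in range(254,278)] if v==219 else t[v,256:278].tolist())
E
```

```text
((549.4022827148438, 221.34457397460938), (148.61154174804688, 63.71084213256836), 78.00240325927734) 951.5 book b (np.float64(45.84743514086363), np.float64(-2.3290249304305877))
tcp b (np.float64(40.3363074973209), np.float64(86.3458949929236)) [0.56214129 0.30927257 0.02525874] F [0.59867911 1.56587563 0.71178252]
[((276, 225, 2, 2), 0.5), ((269, 213, 7, 19), 23.5)]
216 [[167, 149, 138], [177, 106, 100], [186, 71, 66], [185, 63, 57], [187, 66, 60], [186, 64, 58], [186, 65, 59], [188, 66, 60], [186, 64, 61], [186, 67, 60], [188, 67, 61], [184, 65, 59], [169, 70, 65], [142, 79, 69], [146, 114, 94], [119, 108, 119], [74, 90, 128], [66, 87, 131], [65, 88, 131], [73, 87, 120], [120, 108, 106], [158, 132, 103]]
219 [(np.uint8(21), np.uint8(19), np.uint8(173)), (np.uint8(17), np.uint8(30), np.uint8(172)), (np.uint8(4), np.uint8(93), np.uint8(181)), (np.uint8(1), np.uint8(161), np.uint8(185)), (np.uint8(2), np.uint8(174), np.uint8(185)), (np.uint8(1), np.uint8(174), np.uint8(186)), (np.uint8(2), np.uint8(175), np.uint8(187)), (np.uint8(1), np.uint8(175), np.uint8(187)), (np.uint8(1), np.u
[... 355 characters left out ...]
, np.uint8(32), np.uint8(121)), (np.uint8(113), np.uint8(81), np.uint8(123)), (np.uint8(111), np.uint8(128), np.uint8(128)), (np.uint8(110), np.uint8(124), np.uint8(130)), (np.uint8(110), np.uint8(125), np.uint8(129)), (np.uint8(113), np.uint8(85), np.uint8(105)), (np.uint8(10), np.uint8(33), np.uint8(116)), (np.uint8(14), np.uint8(51), np.uint8(139))]
228 [[185, 63, 57], [187, 67, 60], [187, 66, 61], [188, 67, 60], [186, 64, 60], [187, 65, 60], [188, 66, 61], [188, 66, 60], [189, 68, 63], [186, 67, 62], [171, 73, 63], [160, 109, 87], [133, 112, 101], [87, 92, 116], [68, 87, 129], [65, 87, 131], [66, 87, 133], [85, 88, 110], [144, 121, 100], [167, 138, 106], [168, 139, 108], [168, 139, 107]]
```

Emit:
move_arm(
  targets=[
    {"dx": -0.0065,"dy": -0.031,"dz": 0,"rx": 0,"ry": 0,"rz": 0},
    {"dx": -0.0065,"dy": -0.031,"dz": 0,"rx": 0,"ry": 0,"rz": 0},
    {"dx": -0.0065,"dy": -0.031,"dz": 0,"rx": 0,"ry": 0,"rz": 0},
    {"dx": -0.0065,"dy": -0.031,"dz": 0,"rx": 0,"ry": 0,"rz": 0},
    {"dx": -0.0065,"dy": -0.031,"dz": 0,"rx": 0,"ry": 0,"rz": 0},
    {"dx": 0.033,"dy": 0.157,"dz": 0,"rx": 0,"ry": 0,"rz": 0},
    {"dx": 0.033,"dy": 0.157,"dz": 0,"rx": 0,"ry": 0,"rz": 0},
    {"dx": 0,"dy": 0,"dz": 0.9,"rx": 0,"ry": 0,"rz": 0},
    {"dx": 0,"dy": 0,"dz": 0.9,"rx": 0,"ry": 0,"rz": 0},
    {"dx": 0,"dy": 0,"dz": 0.9,"rx": 0,"ry": 0,"rz": 0},
  ],
)

```text
t: 29.65
tcp_pos: [0.5628, 0.3137, 0.0932]
tool_rot: [0.775, 0.632, -0.001, -0.0]
force: [0.1, 0.3, -0.7]
finger_gap: 0.446
gripper_force: 0.0
```

Emit:
move_arm(
  targets=[
    {"dx": -0.384,"dy": -0.41,"dz": 0,"rx": 0,"ry": 0,"rz": 0},
    {"dx": -0.384,"dy": -0.41,"dz": 0,"rx": 0,"ry": 0,"rz": 0},
    {"dx": -0.384,"dy": -0.41,"dz": 0,"rx": 0,"ry": 0,"rz": 0},
    {"dx": -0.384,"dy": -0.41,"dz": 0,"rx": 0,"ry": 0,"rz": 0},
    {"dx": -0.384,"dy": -0.41,"dz": 0,"rx": 0,"ry": 0,"rz": 0},
    {"dx": -0.384,"dy": -0.41,"dz": 0,"rx": 0,"ry": 0,"rz": 0},
    {"dx": -0.384,"dy": -0.41,"dz": 0,"rx": 0,"ry": 0,"rz": 0},
    {"dx": -0.384,"dy": -0.41,"dz": 0,"rx": 0,"ry": 0,"rz": 0},
    {"dx": 0,"dy": 0,"dz": 0,"rx": 0,"ry": 0,"rz": 0},
    {"dx": 0,"dy": 0,"dz": 0,"rx": 0,"ry": 0,"rz": 0},
  ],
  claw=0,
  newtons=20,
)

```text
t: 30.9
tcp_pos: [0.487, 0.2318, 0.093]
tool_rot: [0.775, 0.631, -0.0, -0.0]
force: [0.2, -0.3, -0.3]
finger_gap: -0.0
gripper_force: 0.0
```

```bash
python3 bk.py
```

```text
((549.2769165039062, 219.15609741210938), (149.77725219726562, 63.09556198120117), 77.93058776855469) 362.5 book b (np.float64(46.172253061903845), np.float64(-4.496890163702194))
tcp b (np.float64(-17.31287769862273), np.float64(-4.6799060727137505)) [0.48709597 0.23195941 0.09298193] F [-0.62970863 -0.21530966 -0.05245243]
```

Emit:
move_arm(
  targets=[
    {"dx": 0,"dy": 0,"dz": -0.68,"rx": 0,"ry": 0,"rz": 0},
    {"dx": 0,"dy": 0,"dz": -0.68,"rx": 0,"ry": 0,"rz": 0},
    {"dx": 0,"dy": 0,"dz": -0.68,"rx": 0,"ry": 0,"rz": 0},
    {"dx": 0,"dy": 0,"dz": -0.68,"rx": 0,"ry": 0,"rz": 0},
    {"dx": 0.078,"dy": -0.0164,"dz": 0,"rx": 0,"ry": 0,"rz": 0},
    {"dx": 0.078,"dy": -0.0164,"dz": 0,"rx": 0,"ry": 0,"rz": 0},
    {"dx": 0.078,"dy": -0.0164,"dz": 0,"rx": 0,"ry": 0,"rz": 0},
    {"dx": 0.078,"dy": -0.0164,"dz": 0,"rx": 0,"ry": 0,"rz": 0},
    {"dx": 0.078,"dy": -0.0164,"dz": 0,"rx": 0,"ry": 0,"rz": 0},
    {"dx": 0.078,"dy": -0.0164,"dz": 0,"rx": 0,"ry": 0,"rz": 0},
  ],
)

```text
t: 32.2
tcp_pos: [0.4983, 0.2292, 0.025]
tool_rot: [0.775, 0.631, -0.0, -0.0]
force: [-0.2, 0.2, -0.4]
finger_gap: 0.001
gripper_force: 0.0
```

Emit:
move_arm(
  targets=[
    {"dx": 0.0313,"dy": -0.0065,"dz": 0,"rx": 0,"ry": 0,"rz": 0},
    {"dx": 0.0313,"dy": -0.0065,"dz": 0,"rx": 0,"ry": 0,"rz": 0},
    {"dx": 0.0313,"dy": -0.0065,"dz": 0,"rx": 0,"ry": 0,"rz": 0},
    {"dx": 0.0313,"dy": -0.0065,"dz": 0,"rx": 0,"ry": 0,"rz": 0},
    {"dx": 0.0313,"dy": -0.0065,"dz": 0,"rx": 0,"ry": 0,"rz": 0},
    {"dx": 0.0313,"dy": -0.0065,"dz": 0,"rx": 0,"ry": 0,"rz": 0},
    {"dx": 0.0313,"dy": -0.0065,"dz": 0,"rx": 0,"ry": 0,"rz": 0},
    {"dx": 0.0313,"dy": -0.0065,"dz": 0,"rx": 0,"ry": 0,"rz": 0},
    {"dx": 0,"dy": 0,"dz": 0,"rx": 0,"ry": 0,"rz": 0},
    {"dx": 0,"dy": 0,"dz": 0,"rx": 0,"ry": 0,"rz": 0},
  ],
)

```text
t: 33.45
tcp_pos: [0.5044, 0.2278, 0.0248]
tool_rot: [0.775, 0.631, -0.001, -0.0]
force: [-0.6, -0.3, -0.3]
finger_gap: 0.003
gripper_force: 0.6
```

```bash
python3 bk.py
```

```text
((543.2643432617188, 176.858154296875), (64.1534423828125, 63.97252655029297), 78.77680206298828) 248.0 book b (np.float64(48.936503560679455), np.float64(-47.13051478033889))
tcp b (np.float64(0.39289039125765196), np.float64(-5.195664485281993)) [0.50432209 0.22783379 0.02475705] F [-1.03203932 -0.4822052   0.7356961 ]
```

Emit:
move_arm(
  targets=[
    {"dx": 0.0156,"dy": -0.0033,"dz": 0,"rx": 0,"ry": 0,"rz": 0},
    {"dx": 0.0156,"dy": -0.0033,"dz": 0,"rx": 0,"ry": 0,"rz": 0},
    {"dx": 0.0156,"dy": -0.0033,"dz": 0,"rx": 0,"ry": 0,"rz": 0},
    {"dx": 0.0156,"dy": -0.0033,"dz": 0,"rx": 0,"ry": 0,"rz": 0},
    {"dx": 0.0156,"dy": -0.0033,"dz": 0,"rx": 0,"ry": 0,"rz": 0},
    {"dx": 0.0156,"dy": -0.0033,"dz": 0,"rx": 0,"ry": 0,"rz": 0},
    {"dx": 0,"dy": 0,"dz": 0,"rx": 0,"ry": 0,"rz": 0},
    {"dx": 0,"dy": 0,"dz": 0,"rx": 0,"ry": 0,"rz": 0},
    {"dx": 0,"dy": 0,"dz": 0,"rx": 0,"ry": 0,"rz": 0},
    {"dx": 0,"dy": 0,"dz": 0,"rx": 0,"ry": 0,"rz": 0},
  ],
)

```text
t: 34.75
tcp_pos: [0.5068, 0.2274, 0.0249]
tool_rot: [0.775, 0.631, -0.0, -0.0]
force: [0.2, -0.5, -0.5]
finger_gap: 0.002
gripper_force: 0.3
```

Emit:
move_arm(
  targets=[
    {"dx": 0.0156,"dy": -0.0033,"dz": 0,"rx": 0,"ry": 0,"rz": 0},
    {"dx": 0.0156,"dy": -0.0033,"dz": 0,"rx": 0,"ry": 0,"rz": 0},
    {"dx": 0.0156,"dy": -0.0033,"dz": 0,"rx": 0,"ry": 0,"rz": 0},
    {"dx": 0.0156,"dy": -0.0033,"dz": 0,"rx": 0,"ry": 0,"rz": 0},
    {"dx": 0,"dy": 0,"dz": 0,"rx": 0,"ry": 0,"rz": 0},
    {"dx": 0,"dy": 0,"dz": 0,"rx": 0,"ry": 0,"rz": 0},
    {"dx": 0,"dy": 0,"dz": 0,"rx": 0,"ry": 0,"rz": 0},
    {"dx": 0,"dy": 0,"dz": 0,"rx": 0,"ry": 0,"rz": 0},
    {"dx": 0,"dy": 0,"dz": 0,"rx": 0,"ry": 0,"rz": 0},
    {"dx": 0,"dy": 0,"dz": 0,"rx": 0,"ry": 0,"rz": 0},
  ],
)

```text
t: 36.0
tcp_pos: [0.5082, 0.2271, 0.0248]
tool_rot: [0.775, 0.631, -0.001, -0.0]
force: [-1.9, -0.4, 1.3]
finger_gap: -0.004
gripper_force: 0.7
```

Emit:
move_arm(
  targets=[
    {"dx": 0.0156,"dy": -0.0033,"dz": 0,"rx": 0,"ry": 0,"rz": 0},
    {"dx": 0.0156,"dy": -0.0033,"dz": 0,"rx": 0,"ry": 0,"rz": 0},
    {"dx": 0.0156,"dy": -0.0033,"dz": 0,"rx": 0,"ry": 0,"rz": 0},
    {"dx": 0,"dy": 0,"dz": 0,"rx": 0,"ry": 0,"rz": 0},
    {"dx": 0,"dy": 0,"dz": 0,"rx": 0,"ry": 0,"rz": 0},
    {"dx": 0,"dy": 0,"dz": 0,"rx": 0,"ry": 0,"rz": 0},
    {"dx": 0,"dy": 0,"dz": 0,"rx": 0,"ry": 0,"rz": 0},
    {"dx": 0,"dy": 0,"dz": 0,"rx": 0,"ry": 0,"rz": 0},
    {"dx": 0,"dy": 0,"dz": 0,"rx": 0,"ry": 0,"rz": 0},
    {"dx": 0,"dy": 0,"dz": 0,"rx": 0,"ry": 0,"rz": 0},
  ],
)

```text
t: 37.25
tcp_pos: [0.5095, 0.2269, 0.0248]
tool_rot: [0.775, 0.631, -0.0, -0.0]
force: [-0.7, -0.0, 1.1]
finger_gap: 0.001
gripper_force: 0.6
```

```bash
python3 bk.py
```

```text
((547.4422607421875, 174.8262176513672), (61.79359817504883, 62.95806884765625), 78.77689361572266) 231.0 book b (np.float64(53.4416537568467), np.float64(-48.26514366897965))
tcp b (np.float64(5.660587213895237), np.float64(-5.096143609419244)) [0.50949882 0.22685398 0.02482614] F [-1.0178438   0.8161405   0.01354657]
```

Emit:
move_arm(
  targets=[
    {"dx": 0.0156,"dy": -0.0033,"dz": 0,"rx": 0,"ry": 0,"rz": 0},
    {"dx": 0.0156,"dy": -0.0033,"dz": 0,"rx": 0,"ry": 0,"rz": 0},
    {"dx": 0.0156,"dy": -0.0033,"dz": 0,"rx": 0,"ry": 0,"rz": 0},
    {"dx": 0,"dy": 0,"dz": 0,"rx": 0,"ry": 0,"rz": 0},
    {"dx": 0.0156,"dy": -0.0033,"dz": 0,"rx": 0,"ry": 0,"rz": 0},
    {"dx": 0,"dy": 0,"dz": 0,"rx": 0,"ry": 0,"rz": 0},
    {"dx": 0,"dy": 0,"dz": 0,"rx": 0,"ry": 0,"rz": 0},
    {"dx": 0,"dy": 0,"dz": 0,"rx": 0,"ry": 0,"rz": 0},
    {"dx": 0,"dy": 0,"dz": 0,"rx": 0,"ry": 0,"rz": 0},
    {"dx": 0,"dy": 0,"dz": 0,"rx": 0,"ry": 0,"rz": 0},
  ],
)

```text
t: 38.55
tcp_pos: [0.5101, 0.2268, 0.0248]
tool_rot: [0.775, 0.631, -0.001, -0.001]
force: [-4.7, 2.6, 3.6]
finger_gap: -0.003
gripper_force: 2.5
```

Emit:
move_arm(
  targets=[
    {"dx": 0.0156,"dy": -0.0033,"dz": 0,"rx": 0,"ry": 0,"rz": 0},
    {"dx": 0.0156,"dy": -0.0033,"dz": 0,"rx": 0,"ry": 0,"rz": 0},
    {"dx": 0,"dy": 0,"dz": 0,"rx": 0,"ry": 0,"rz": 0},
    {"dx": 0,"dy": 0,"dz": 0,"rx": 0,"ry": 0,"rz": 0},
    {"dx": -0.15,"dy": 0.03,"dz": 0,"rx": 0,"ry": 0,"rz": 0},
    {"dx": -0.15,"dy": 0.03,"dz": 0,"rx": 0,"ry": 0,"rz": 0},
    {"dx": 0,"dy": 0,"dz": 0.6,"rx": 0,"ry": 0,"rz": 0},
    {"dx": 0,"dy": 0,"dz": 0.6,"rx": 0,"ry": 0,"rz": 0},
    {"dx": 0,"dy": 0,"dz": 0.6,"rx": 0,"ry": 0,"rz": 0},
    {"dx": 0,"dy": 0,"dz": 0.6,"rx": 0,"ry": 0,"rz": 0},
  ],
)

```text
t: 39.8
tcp_pos: [0.5046, 0.2279, 0.0864]
tool_rot: [0.775, 0.631, -0.0, 0.0]
force: [0.1, -0.7, -0.6]
finger_gap: -0.0
gripper_force: 0.0
```

Emit:
move_arm(
  targets=[
    {"dx": 0.5,"dy": 0.7,"dz": 0,"rx": 0,"ry": 0,"rz": 0},
    {"dx": 0.5,"dy": 0.7,"dz": 0,"rx": 0,"ry": 0,"rz": 0},
    {"dx": 0.5,"dy": 0.7,"dz": 0,"rx": 0,"ry": 0,"rz": 0},
    {"dx": 0.5,"dy": 0.7,"dz": 0,"rx": 0,"ry": 0,"rz": 0},
    {"dx": 0.5,"dy": 0.7,"dz": 0,"rx": 0,"ry": 0,"rz": 0},
    {"dx": 0.5,"dy": 0.7,"dz": 0,"rx": 0,"ry": 0,"rz": 0},
    {"dx": 0,"dy": 0,"dz": -0.6,"rx": 0,"ry": 0,"rz": 0},
    {"dx": 0,"dy": 0,"dz": -0.6,"rx": 0,"ry": 0,"rz": 0},
    {"dx": 0,"dy": 0,"dz": -0.6,"rx": 0,"ry": 0,"rz": 0},
    {"dx": 0,"dy": 0,"dz": -0.6,"rx": 0,"ry": 0,"rz": 0},
  ],
)

```text
t: 41.05
tcp_pos: [0.5784, 0.3321, 0.0233]
tool_rot: [0.776, 0.631, -0.001, -0.001]
force: [-0.0, 0.1, 0.1]
finger_gap: 0.002
gripper_force: 0.0
```

```bash
python3 bk.py; python3 - <<'E'
from h import *
t=np.load("t5.npy");cv2.imwrite("pics/t6.png",cv2.resize(t[180:270,190:300],(733,600),interpolation=cv2.INTER_CUBIC)[:,:,::-1])
E
```

```text
((556.056640625, 217.23171997070312), (148.85357666015625, 63.282379150390625), 77.92250061035156) 951.0 book b (np.float64(53.202231497864474), np.float64(-4.994173669423199))
tcp b (np.float64(50.59612278381383), np.float64(111.36991396259738)) [0.5773016  0.33166967 0.02125273] F [-0.3421327   0.06432481 -0.78314343]
```

View pics/t6.png

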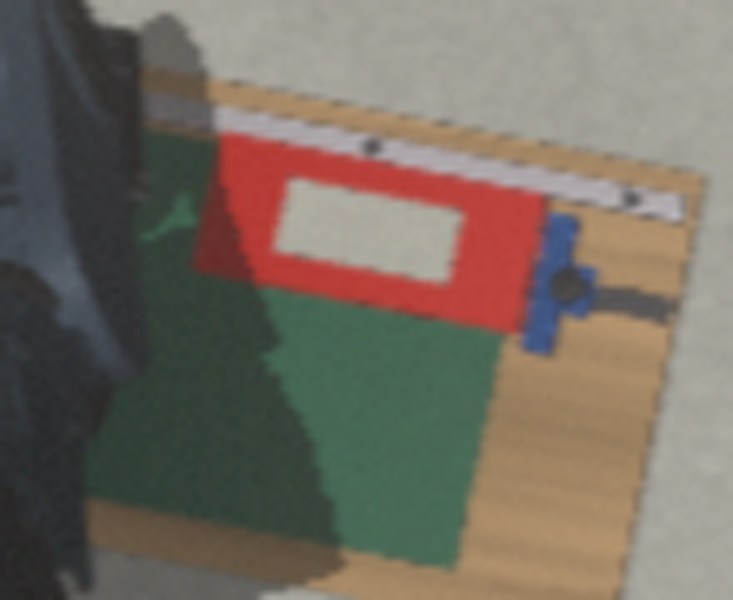

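The book is flush along the fence (edge at y≈130 to 195), and its right end is within about 2 mm of the stop face at (545,260). I finish with a gentle push along y.

Emit:
move_arm(
  targets=[
    {"dx": -0.0229,"dy": -0.11,"dz": 0.12,"rx": 0,"ry": 0,"rz": 0},
    {"dx": -0.0229,"dy": -0.11,"dz": 0,"rx": 0,"ry": 0,"rz": 0},
    {"dx": -0.0229,"dy": -0.11,"dz": 0,"rx": 0,"ry": 0,"rz": 0},
    {"dx": -0.0229,"dy": -0.11,"dz": 0,"rx": 0,"ry": 0,"rz": 0},
    {"dx": -0.0229,"dy": -0.11,"dz": 0,"rx": 0,"ry": 0,"rz": 0},
    {"dx": -0.0229,"dy": -0.11,"dz": 0,"rx": 0,"ry": 0,"rz": 0},
    {"dx": -0.0229,"dy": -0.11,"dz": 0,"rx": 0,"ry": 0,"rz": 0},
    {"dx": -0.0229,"dy": -0.11,"dz": 0,"rx": 0,"ry": 0,"rz": 0},
    {"dx": -0.0229,"dy": -0.11,"dz": 0,"rx": 0,"ry": 0,"rz": 0},
    {"dx": 0,"dy": 0,"dz": 0,"rx": 0,"ry": 0,"rz": 0},
  ],
)

```text
t: 42.35
tcp_pos: [0.574, 0.3078, 0.0278]
tool_rot: [0.776, 0.631, -0.001, -0.0]
force: [0.8, 0.1, -0.0]
finger_gap: 0.001
gripper_force: 0.0
```

Emit:
move_arm(
  targets=[
    {"dx": -0.0065,"dy": -0.031,"dz": 0,"rx": 0,"ry": 0,"rz": 0},
    {"dx": -0.0065,"dy": -0.031,"dz": 0,"rx": 0,"ry": 0,"rz": 0},
    {"dx": -0.0033,"dy": -0.0156,"dz": 0,"rx": 0,"ry": 0,"rz": 0},
    {"dx": -0.0033,"dy": -0.0156,"dz": 0,"rx": 0,"ry": 0,"rz": 0},
    {"dx": 0,"dy": 0,"dz": 0,"rx": 0,"ry": 0,"rz": 0},
    {"dx": 0,"dy": 0,"dz": 0,"rx": 0,"ry": 0,"rz": 0},
    {"dx": 0,"dy": 0,"dz": 0,"rx": 0,"ry": 0,"rz": 0},
    {"dx": 0,"dy": 0,"dz": 0,"rx": 0,"ry": 0,"rz": 0},
    {"dx": 0,"dy": 0,"dz": 0,"rx": 0,"ry": 0,"rz": 0},
    {"dx": 0,"dy": 0,"dz": 0,"rx": 0,"ry": 0,"rz": 0},
  ],
)

```text
t: 43.6
tcp_pos: [0.5736, 0.3058, 0.0278]
tool_rot: [0.775, 0.631, -0.001, -0.0]
force: [0.3, 0.4, -0.1]
finger_gap: -0.003
gripper_force: 0.0
```

Emit:
move_arm(
  targets=[
    {"dx": -0.0065,"dy": -0.031,"dz": 0,"rx": 0,"ry": 0,"rz": 0},
    {"dx": -0.0065,"dy": -0.031,"dz": 0,"rx": 0,"ry": 0,"rz": 0},
    {"dx": -0.0033,"dy": -0.0156,"dz": 0,"rx": 0,"ry": 0,"rz": 0},
    {"dx": -0.0033,"dy": -0.0156,"dz": 0,"rx": 0,"ry": 0,"rz": 0},
    {"dx": 0,"dy": 0,"dz": 0,"rx": 0,"ry": 0,"rz": 0},
    {"dx": 0,"dy": 0,"dz": 0,"rx": 0,"ry": 0,"rz": 0},
    {"dx": 0,"dy": 0,"dz": 0,"rx": 0,"ry": 0,"rz": 0},
    {"dx": 0,"dy": 0,"dz": 0,"rx": 0,"ry": 0,"rz": 0},
    {"dx": 0,"dy": 0,"dz": 0,"rx": 0,"ry": 0,"rz": 0},
    {"dx": 0,"dy": 0,"dz": 0,"rx": 0,"ry": 0,"rz": 0},
  ],
)

```text
t: 44.85
tcp_pos: [0.5731, 0.3034, 0.0278]
tool_rot: [0.775, 0.631, -0.001, -0.0]
force: [0.4, 0.9, -0.2]
finger_gap: 0.003
gripper_force: 0.0
```

Emit:
move_arm(
  targets=[
    {"dx": -0.0033,"dy": -0.0156,"dz": 0,"rx": 0,"ry": 0,"rz": 0},
    {"dx": -0.0033,"dy": -0.0156,"dz": 0,"rx": 0,"ry": 0,"rz": 0},
    {"dx": -0.0033,"dy": -0.0156,"dz": 0,"rx": 0,"ry": 0,"rz": 0},
    {"dx": 0,"dy": 0,"dz": 0,"rx": 0,"ry": 0,"rz": 0},
    {"dx": 0,"dy": 0,"dz": 0,"rx": 0,"ry": 0,"rz": 0},
    {"dx": 0,"dy": 0,"dz": 0,"rx": 0,"ry": 0,"rz": 0},
    {"dx": 0,"dy": 0,"dz": 0,"rx": 0,"ry": 0,"rz": 0},
    {"dx": 0,"dy": 0,"dz": 0,"rx": 0,"ry": 0,"rz": 0},
    {"dx": 0,"dy": 0,"dz": 0,"rx": 0,"ry": 0,"rz": 0},
    {"dx": 0,"dy": 0,"dz": 0,"rx": 0,"ry": 0,"rz": 0},
  ],
)

```text
t: 46.1
tcp_pos: [0.5729, 0.3023, 0.0278]
tool_rot: [0.775, 0.631, -0.001, -0.0]
force: [-0.1, 1.3, -0.4]
finger_gap: 0.003
gripper_force: 0.6
```

Emit:
move_arm(
  targets=[
    {"dx": -0.0033,"dy": -0.0156,"dz": 0,"rx": 0,"ry": 0,"rz": 0},
    {"dx": -0.0033,"dy": -0.0156,"dz": 0,"rx": 0,"ry": 0,"rz": 0},
    {"dx": -0.0033,"dy": -0.0156,"dz": 0,"rx": 0,"ry": 0,"rz": 0},
    {"dx": 0,"dy": 0,"dz": 0,"rx": 0,"ry": 0,"rz": 0},
    {"dx": 0,"dy": 0,"dz": 0,"rx": 0,"ry": 0,"rz": 0},
    {"dx": 0,"dy": 0,"dz": 0,"rx": 0,"ry": 0,"rz": 0},
    {"dx": 0,"dy": 0,"dz": 0,"rx": 0,"ry": 0,"rz": 0},
    {"dx": 0,"dy": 0,"dz": 0,"rx": 0,"ry": 0,"rz": 0},
    {"dx": 0,"dy": 0,"dz": 0,"rx": 0,"ry": 0,"rz": 0},
    {"dx": 0,"dy": 0,"dz": 0,"rx": 0,"ry": 0,"rz": 0},
  ],
)

```text
t: 47.35
tcp_pos: [0.5726, 0.301, 0.0278]
tool_rot: [0.775, 0.631, -0.001, -0.0]
force: [1.4, 0.4, -0.0]
finger_gap: -0.001
gripper_force: 0.1
```

Emit:
move_arm(
  targets=[
    {"dx": -0.0033,"dy": -0.0156,"dz": 0,"rx": 0,"ry": 0,"rz": 0},
    {"dx": -0.0033,"dy": -0.0156,"dz": 0,"rx": 0,"ry": 0,"rz": 0},
    {"dx": -0.0033,"dy": -0.0156,"dz": 0,"rx": 0,"ry": 0,"rz": 0},
    {"dx": 0,"dy": 0,"dz": 0,"rx": 0,"ry": 0,"rz": 0},
    {"dx": 0,"dy": 0,"dz": 0,"rx": 0,"ry": 0,"rz": 0},
    {"dx": 0,"dy": 0,"dz": 0,"rx": 0,"ry": 0,"rz": 0},
    {"dx": 0,"dy": 0,"dz": 0,"rx": 0,"ry": 0,"rz": 0},
    {"dx": 0,"dy": 0,"dz": 0,"rx": 0,"ry": 0,"rz": 0},
    {"dx": 0,"dy": 0,"dz": 0,"rx": 0,"ry": 0,"rz": 0},
    {"dx": 0,"dy": 0,"dz": 0,"rx": 0,"ry": 0,"rz": 0},
  ],
)

```text
t: 48.6
tcp_pos: [0.5726, 0.3009, 0.0279]
tool_rot: [0.776, 0.631, 0.0, -0.001]
force: [0.1, 5.1, -1.1]
finger_gap: -0.003
gripper_force: 2.5
```

Both contacts showed in the force: about 5 N at the fence and 5 N at the stop. I back off and lift clear.

Emit:
move_arm(
  targets=[
    {"dx": 0.01,"dy": 0.05,"dz": 0,"rx": 0,"ry": 0,"rz": 0},
    {"dx": 0.05,"dy": 0.25,"dz": 0,"rx": 0,"ry": 0,"rz": 0},
    {"dx": 0.07,"dy": 0.35,"dz": 0,"rx": 0,"ry": 0,"rz": 0},
    {"dx": 0,"dy": 0.4,"dz": 0.8,"rx": 0,"ry": 0,"rz": 0},
    {"dx": -0.5,"dy": 0.6,"dz": 1,"rx": 0,"ry": 0,"rz": 0},
    {"dx": -0.6,"dy": 0.6,"dz": 1,"rx": 0,"ry": 0,"rz": 0},
    {"dx": -0.6,"dy": 0.6,"dz": 1,"rx": 0,"ry": 0,"rz": 0},
    {"dx": -0.6,"dy": 0.6,"dz": 1,"rx": 0,"ry": 0,"rz": 0},
    {"dx": -0.4,"dy": 0.4,"dz": 0.5,"rx": 0,"ry": 0,"rz": 0},
    {"dx": 0,"dy": 0,"dz": 0,"rx": 0,"ry": 0,"rz": 0},
  ],
)

```text
t: 49.85
tcp_pos: [0.5078, 0.3971, 0.1611]
tool_rot: [0.775, 0.632, 0.0, 0.0]
force: [1.1, 0.4, -0.7]
finger_gap: -0.001
gripper_force: 0.0
```

```bash
python3 bk.py; python3 - <<'E'
from h import *
t=np.load("t5.npy");s=cams.snapshot("scene")
a=cv2.resize(t[180:270,190:300],(450,368),interpolation=cv2.INTER_CUBIC)
b=cv2.resize(s[150:220,330:440],(350,368),interpolation=cv2.INTER_CUBIC)
cv2.imwrite("pics/t7.png",np.hstack([a,b])[:,:,::-1])
f=np.load("t4.npy")
for n,i in(("before",f),("now",t)): print(n,rects("top",i,"blue",(262,205,285,240),.034)[0])
E
```

```text
((555.9382934570312, 215.31089782714844), (149.59071350097656, 62.70952224731445), 77.92234802246094) 953.0 book b (np.float64(53.47918585923478), np.float64(-6.898605353956465))
tcp b (np.float64(-30.52056280587831), np.float64(160.43217526444204)) [0.50793216 0.39628316 0.16011682] F [ 0.22199587  0.36402068 -0.54770513]
before ((533.37451171875, 136.0084686279297), (9.493012428283691, 56.72238540649414), 78.7472152709961)
now ((518.9385986328125, 138.6995391845703), (8.81040096282959, 27.738571166992188), 76.00357818603516)
```

View pics/t7.png

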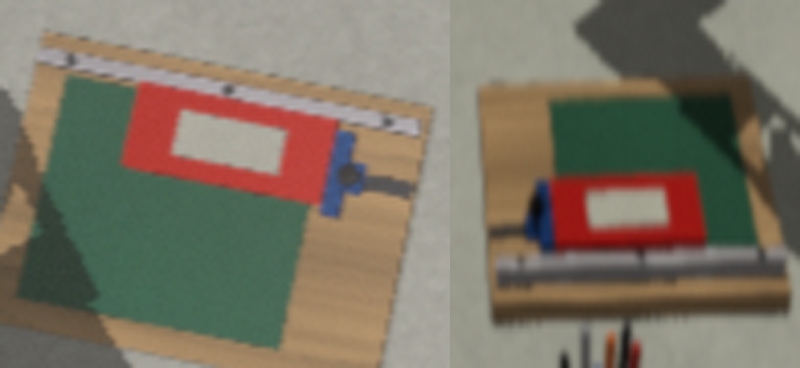

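Both views show the book flush along the fence and against the stop at (335,170), label up. Its centre measures (53.5, -6.9) mm on the board against an expected (53, -7). The stop mask split in the second picture, but its centre moved only about 0.3 mm along y, so the stop has not shifted.

```bash
python3 -c "
from station import order
print(order.sign_off())"
```

```text
the job is handed in; nothing more can be done
None
```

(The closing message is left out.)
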